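Release a charged battery pack from its push-push dock and case it

ROBOT

A 7-joint arm with a two-finger parallel gripper is mounted at the origin on a cart in front of the work surface, level with it; the furniture and walls round the work are solid. World frame = base frame: x ahead of the robot, y to its left, z up, the work surface at z = 0. Lengths are in m, angles in rad, forces in N, time in s.
With the tool pointing down it reaches from about 0.425 to 0.875 m from the base axis. Payload 4.7 kg.
Tool frame: the origin (TCP) lies on the centre line of the jaws, within the pads' length; the fingertips stand ahead of it and the grasp point (between the pads) lies 2 mm behind it (manip.tip_reach is the x of the fingertips in the tool frame, in m); x points along the fingers, y is the direction in which the jaws open and shut, and the axes are right-handed (so a half turn about x gives the same grasp; the last joint's range is limited). The gripper opens to 85 mm and grips with 20 to 120 N. Pads are 22 mm wide; open, the fingers measure 114 mm over their backs; the gripper's body (76 mm by 85 mm) begins 54 mm behind the grasp point. The pads swing forward as they close: fully open they stand 13 mm farther back than shut.
Start: joints at [-1.319, 0.321, -0.07, 1.45, 0.023, 1.371, -0.057], TCP at [0.153, 0.632, 0.248] pointing down, gripper open.
Joint ranges: [-2.86, 2.86], [-0.3, 2.09], [-1.38, 1.24], [0.06, 2.45], [-1.56, 4.7], [0.09, 2.05], [-2.69, 2.69]. Speed limits (rad/s): [2.57, 2.57, 3.14, 3.14, 3.14, 3.14, 3.14].

INTERFACE

Orientations are given as a unit quaternion [w, x, y, z].
In Python, from station import manip gives the robot as it stands. Calls block until the motion is done:
- manip.goto(position, orientation): joint-space move of the TCP to a pose.
- manip.move_linear(position, vel=0.15, orientation=None, f_stop=None): straight line of the TCP; orientation=None keeps the orientation; vel is the mean speed in m/s. With f_stop (N) it stops when the force on the tool has changed by that much, and returns True; else False.
- manip.movej(angles): joint-space move.
- manip.grip(opening): finger opening in m; the grip force is fixed at half the most; returns when the fingers have stopped.
- manip.pause(seconds).
- manip.solve_ik(position, orientation): joint angles nearest the present ones, or None.
- manip.capture(name): name is "scene" or "top"; returns the picture (400x640x3 uint8, blue, green, red); there is no depth.
- manip.camera_params(name): a dict with "vertical_fov" (degrees; the focal length in pixels is half the picture's height over the tangent of half this angle, whatever the lens; pixels are square), "cx", "cy" (the principal point, pixels), "extrinsics" (4x4, takes a point from camera to world coordinates). Camera axes: x right, y down, z forward; pixel columns grow to the right and rows downward; lengths in m; the calibration is good to about 2 mm. A picture is of the moment at which its call begins. camera_params takes no time and is no camera call.
A pose or a line that the arm cannot do raises manip.Unreachable and nothing moves.
- manip.sign_off(): hands the job in, once; it reports no verdict.
Readings, each from a call of its own:
- manip.read_t(): time.
- manip.read_q(): joint angles.
- manip.read_qvel(): joint speeds.
- manip.read_joint_torque(): joint torques, N m.
- manip.read_position(): TCP position.
- manip.read_tool_rot(): TCP orientation.
- manip.read_ft_force(): force on the tool from outside, world axes, zero at the start.
- manip.read_ft_torque(): the same for the moment, N m.
- manip.read_finger_gap(): finger opening in m.
Only numpy, scipy, OpenCV 4.12 (cv2) and the standard library are available. Lean on these libraries where they do the work, as an engineer would, in place of code of your own. Each camera call takes 0.05 s, during which the arm holds its last target.

TASK

The battery pack in the grey charging dock is charged. Press it deeper until its push-push latch trips and let it spring up, then draw it out, set it down gently, upright, in the open blue case, and shut the lid fully. Leave the things lying around undisturbed.

Things in the scene. Friction and masses are not known exactly. Their poses are not given: they have to be found in the camera images.
- pack_center (a point): Battery pack, upright block 42 (its x) x 64 (its y) x 78 mm (its z, up), 0.2 to 0.4 kg, black below, yellow above, a flat dark pad on its top. This point is its centre, 39 mm above its underside. At the start it stands in the dock's well, axes as the dock's, its top level with the rim or up to 1 mm below, so that only the top face can be reached.
- dock_mouth (a point): Grey charging dock, fixed, 96 (its x) x 118 (its y) mm, 106 mm high, on a black foot 108 x 130 mm. In its top is an open well 45 x 67 mm with vertical walls, 1.5 mm clear of the pack all round. This point is the centre of the well's mouth, level with the rim; z up. The pack stands loose in the well and is drawn straight up; once risen, 45 mm more clear the rim.
- plate (a joint): Spring plate under the pack in the dock, m: about 0 latched (as at the start), positive pressed deeper (stop 0.0105, about 10 N on the pack's top), negative risen (stop -0.034; the pack's top is then 33 mm above the rim). Pressed from 0 to 0.009 or more and let go, it springs up within a second with the pack. Pressed to the stop again and let go, it latches again.
- case_floor (a point): Blue clamshell case, fixed: tray 110 (its x) x 120 (its y) mm outside, walls 5 mm, rim 45 mm above the bench. This point is the centre of the tray's inner floor, 5 mm above the bench; inner space 100 x 110 mm, 82 mm high with the lid shut. The hinge runs along the +y side, parallel to x. Stand the pack within 10 mm of the middle, so that the lid clears it.
- lid (a joint): Hinge of the case's lid, rad: 0 shut, 2.3 leaning fully back; starts open between 2.0 and 2.3. The lid is a shell 110 x 120 mm, 47 mm deep; its stiff hinge holds it wherever it is left, and about 2 N at its free edge moves it.
- lid_hinge (a point): Middle of the lid's hinge line: on the case's +y side, 60 mm from the middle of the tray, level with the tray's rim (45 mm above the bench). Axes as the case's.
- lid_edge (a point): Middle of the outer edge of the lid, where the lid's outside (top) face meets its free front face: 120 mm from the hinge line along the lid and 47 mm out from it. With the lid shut it lies 92 mm above the bench at the case's -y side; with the lid open it lies beyond the hinge on the +y side. The edge is 110 mm long, parallel to the hinge.
- cast_foot: Small dark grey casting, 38 x 45 mm, 50 mm high, standing loose, to be left alone. Origin under its centre.
- hex_key: Bent hex key, bright steel, 36 (its x) x 114 (its y) x 8 mm, lying loose, to be left alone. Origin under its centre.
- marker: Black marker pen with a blue end, 133 mm long (its y), 17 mm thick, lying loose, to be left alone. Origin under its centre.

How it is judged:
On the way, in this order (a step that is already met when the one before it is completed fails the run):
1. the pack is pressed deeper in the dock (value of joint plate above 0.004 m and horizontal distance between pack_center and dock_mouth below 0.01 m), for 0.02 s.
2. the latch has let go and the plate has risen with the pack (value of joint plate below -0.025 m and horizontal distance between pack_center and dock_mouth below 0.015 m and z of pack_center in the frame of dock_mouth above -0.025 m), for 0.02 s.
3. the pack stands upright in the case, let go (z of pack_center in the frame of case_floor between 0.034 and 0.044 m and horizontal distance between pack_center and case_floor below 0.045 m and angle between pack_center's own z axis and vertical below 0.15 rad and contact force between the fingers and pack below 0.1 N and value of joint lid above 0.6 rad), for 0.1 s.
At the end, for the whole second after the job is handed in: The pack stands upright (within 0.15 rad) and at rest on the floor of the case (its centre within 5 mm of standing height and 45 mm of the middle), and the lid is shut (within 0.05 rad) (z of pack_center in the frame of case_floor between 0.034 and 0.044 m and horizontal distance between pack_center and case_floor below 0.045 m and angle between pack_center's own z axis and vertical below 0.15 rad and value of joint lid below 0.05 rad and linear speed of pack below 0.02 m/s); the robot touches nothing.
It fails at once if the pack is dropped into the case (hits its floor faster than 0.7 m/s) (horizontal distance between pack_center and case_floor below 0.06 m and z of pack_center in the frame of case_floor below 0.055 m and linear speed of pack above 0.7 m/s).
It fails at once if the hex key is moved more than 30 mm (distance of hex_key from where it was at the start of the episode above 0.03 m).
It fails at once if the small casting is moved more than 30 mm (distance of cast_foot from where it was at the start of the episode above 0.03 m).
It fails at once if the marker is moved more than 30 mm (distance of marker from where it was at the start of the episode above 0.03 m).
It also fails if it takes over 61 s, if anything falls off the work surface, if the arm or the gripper's body presses on something with over 40 N, if the wrist force passes 120 N, or if a joint passes its speed limit or range.

## Working session

There is one attempt and no reset: what is moved stays moved. The work goes in short steps, each a Python script; the robot and the scene stay as the last script left them, time stands still between calls to the robot, and variables do not carry over. Pictures are saved under pics/ and viewed, and the job is handed in when it is done.

```bash
ls; mkdir -p pics; python3 - <<'E'
from station import manip
import cv2
for n in("scene","top"):
    im=manip.capture(n); cv2.imwrite(f"pics/{n}0.png",im)
    p=manip.camera_params(n); print(n,p["vertical_fov"],p["cx"],p["cy"]); print(p["extrinsics"]); print([k for k in p])
print(manip.read_t(),manip.read_position(),manip.read_tool_rot(),manip.tip_reach,manip.read_finger_gap())
E
```

```text
pics
scene 54.21470034737175 316.4920053731535 205.35738966480199
[[-0.69620326 -0.54655909  0.46537531  0.15516451]
 [-0.71777585  0.5390097  -0.44075659  0.37845159]
 [-0.00994229 -0.64089133 -0.76756723  0.76500316]
 [ 0.          0.          0.          1.        ]]
['vertical_fov', 'cx', 'cy', 'extrinsics']
top 56.00638697802431 316.602256804945 199.11127590859243
[[ 0.02025462 -0.9854223   0.16891606  0.36571289]
 [-0.99978677 -0.01928374  0.00738637 -0.01116827]
 [-0.00402136 -0.16902965 -0.98560276  1.08551222]
 [ 0.          0.          0.          1.        ]]
['vertical_fov', 'cx', 'cy', 'extrinsics']
0.1 [0.15307849 0.6312484  0.24734651] [ 0.70207541  0.08329019  0.70214952 -0.08449212] 0.017 0.08562525741558044
```

View pics/scene0.png

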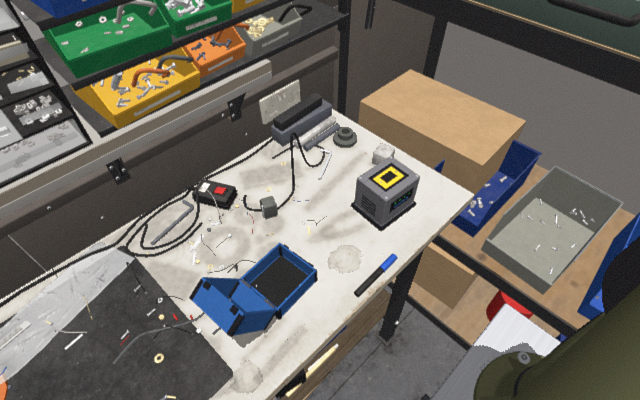

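View pics/top0.png

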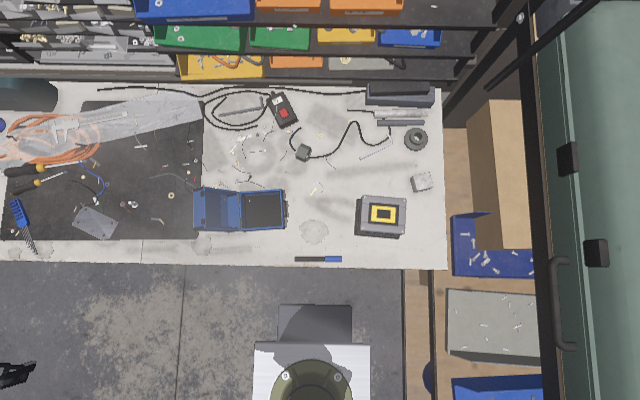

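```bash
python3 - <<'E'
import cv2
im=cv2.imread("pics/top0.png"); s=im[170:280,180:430]; cv2.imwrite("pics/topz.png",cv2.resize(s,None,fx=3.2,fy=3.2,interpolation=cv2.INTER_CUBIC))
im=cv2.imread("pics/scene0.png"); s=im[145:345,180:440]; cv2.imwrite("pics/scenez.png",cv2.resize(s,None,fx=3,fy=3,interpolation=cv2.INTER_CUBIC))
E
```

```text
(no output)
```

View pics/topz.png

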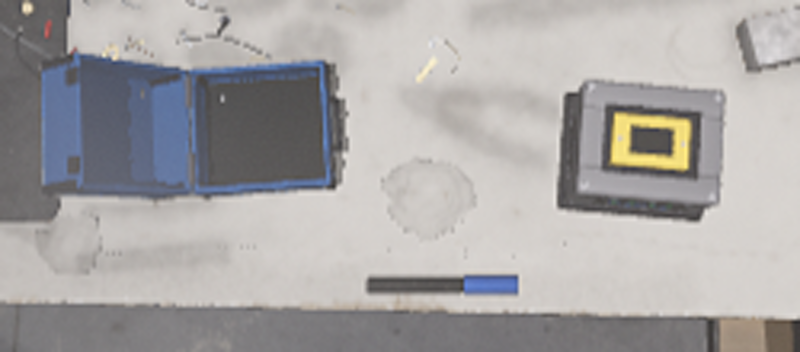

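View pics/scenez.png

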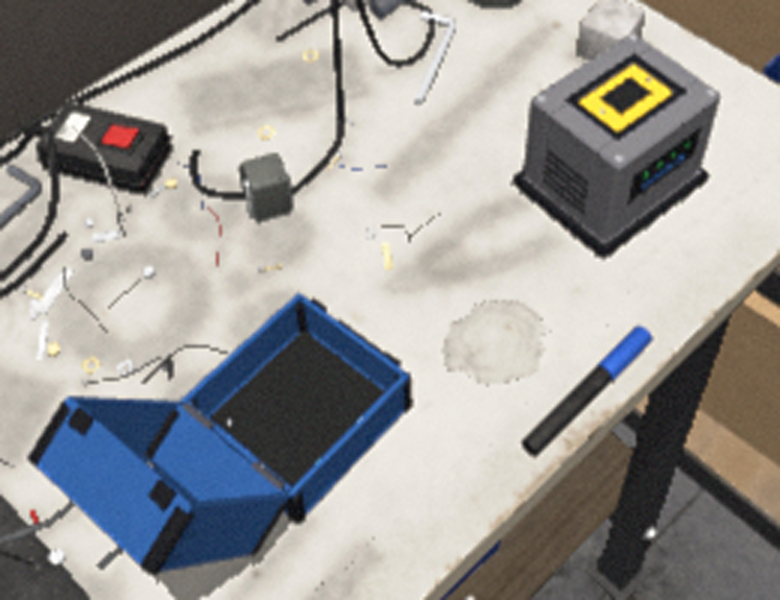

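```bash
python3 - <<'E'
import cv2,numpy as np
def crop(n,x0,y0,w,h,f,out):
    im=cv2.imread(f"pics/{n}0.png")[y0:y0+h,x0:x0+w]; im=cv2.resize(im,None,fx=f,fy=f,interpolation=cv2.INTER_CUBIC)
    for i in range(0,w,10): cv2.line(im,(i*f,0),(i*f,6 if i%50 else 14),(0,0,255),1); cv2.putText(im,str(x0+i),(i*f,24),0,.35,(0,0,255),1) if i%20==0 else 0
    for i in range(0,h,10): cv2.line(im,(0,i*f),(6,i*f),(0,0,255),1); cv2.putText(im,str(y0+i),(8,i*f+4),0,.35,(0,0,255),1) if i%20==0 else 0
    cv2.imwrite("pics/"+out,im)
crop("top",345,185,75,60,10,"tdock.png")
crop("top",185,175,110,65,7,"tcase.png")
crop("scene",345,150,80,85,7,"sdock.png")
crop("scene",180,235,145,105,5,"scase.png")
E
```

```text
(no output)
```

View pics/tdock.png

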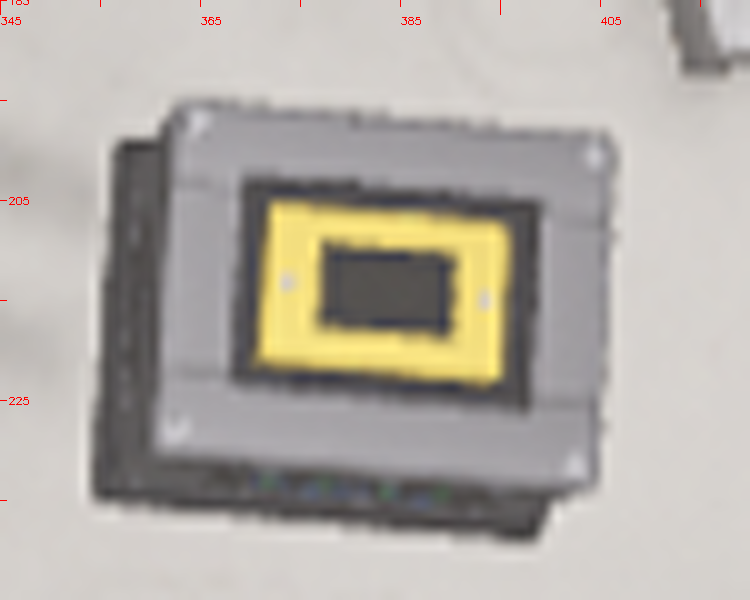

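View pics/tcase.png

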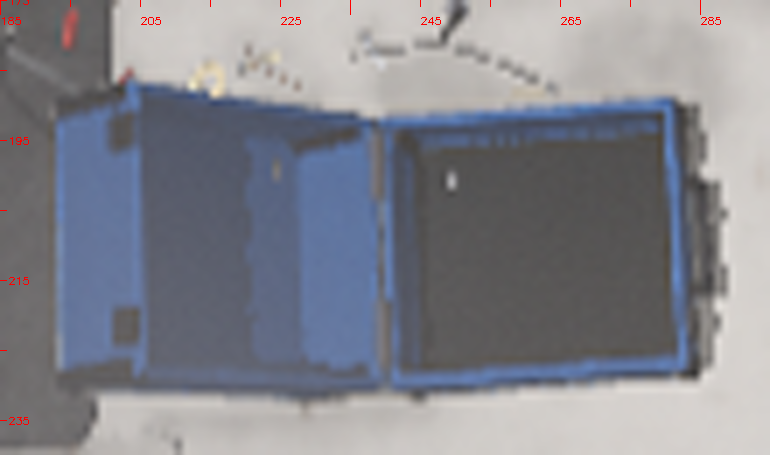

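View pics/sdock.png

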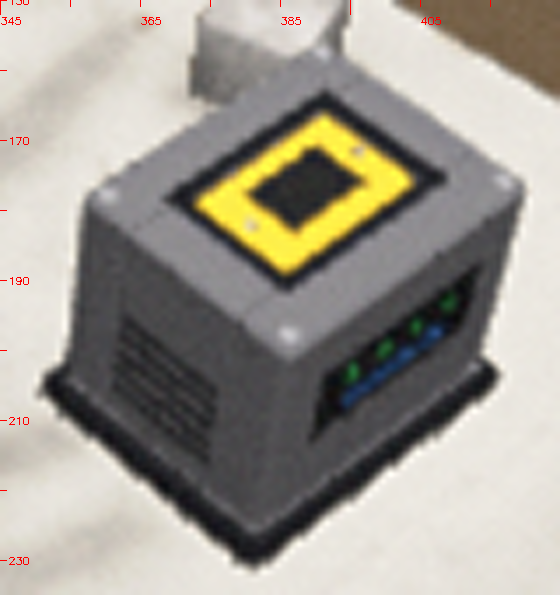

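View pics/scase.png

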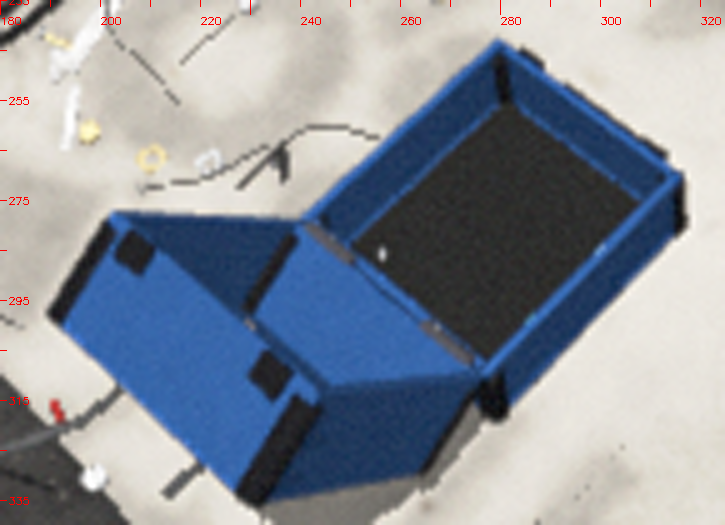

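```bash
cat > fit.py <<'E'
import numpy as np
from station import manip
from scipy.optimize import least_squares
P={n:manip.camera_params(n) for n in("scene","top")}
def proj(n,X):
    p=P[n];E=p["extrinsics"];f=200/np.tan(np.radians(p["vertical_fov"]/2))
    c=(np.asarray(X)-E[:3,3])@E[:3,:3]
    return np.c_[f*c[:,0]/c[:,2]+p["cx"],f*c[:,1]/c[:,2]+p["cy"]]
def px(l,x0,y0,f): return (np.array(l,float)+.5)/f-.5+[x0,y0]
def W(l,x,y,a):
    l=np.asarray(l,float);c,s=np.cos(a),np.sin(a)
    return np.c_[x+c*l[:,0]-s*l[:,1],y+s*l[:,0]+c*l[:,1],l[:,2]]
def rect(hx,hy,z): # order +x+y, +x-y, -x-y, -x+y
    return [(hx,hy,z),(hx,-hy,z),(-hx,-hy,z),(-hx,hy,z)]
E
cat > f1.py <<'E'
from fit import *
T=lambda l:px(l,345,185,10); S=lambda l:px(l,345,150,7)
Y=rect(.021,.032,.1055);R=rect(.048,.059,.106);F=rect(.054,.065,.0)
obs=[("top",Y,T([(270,202),(512,222),(500,384),(258,362)])),
("top",R,T([(175,102),(615,135),(597,488),(157,455)])),
("scene",Y,S([(192,203),(322,112),(416,182),(288,277)])),
("scene",R,S([(88,192),(323,42),(524,185),(288,358)])),]
def res(p,o=obs): return np.concatenate([(proj(n,W(l,*p))-q).ravel() for n,l,q in o])
for nm,o in(("all",obs),("top",obs[:2]),("scene",obs[2:]),("yellow",obs[::2]),("rim",obs[1::2])):
    r=least_squares(res,[.6,-.15,0],args=(o,),loss="soft_l1"); print(nm,r.x.round(4),np.sqrt(np.mean(res(r.x,o)**2)).round(2))
    if nm=="all": print(res(r.x).reshape(-1,2).round(1).tolist())
T=lambda l:px(l,185,175,7); S=lambda l:px(l,180,235,5)
Rm=rect(.055,.06,.045)
def lid(th):
    o=[]
    for d in(.047,0):
        for sx in(.055,-.055): o.append((sx,.06-np.cos(th)*.12+np.sin(th)*d,.045+np.sin(th)*.12+np.cos(th)*d))
    return o
obs2=[("top",T([(385,122),(680,98),(690,375),(390,388)]),T([(57,110),(57,385),(135,85),(143,375)])),
("scene",S([(303,222),(497,40),(683,175),(485,378)]),S([(50,318),(240,500),(112,213),(325,393)]))]
def res2(p,o=obs2): return np.concatenate([(proj(n,W(l,*p[:3]))-q).ravel() for n,q1,q2 in o for l,q in((Rm,q1),(lid(p[3]),q2))])
for nm,o in(("all",obs2),("top",obs2[:1]),("scene",obs2[1:])):
    r=least_squares(res2,[.6,.15,0,2.1],args=(o,),loss="soft_l1"); print(nm,r.x.round(4),np.sqrt(np.mean(res2(r.x,o)**2)).round(2))
    if nm=="all": print(res2(r.x).reshape(-1,2).round(1).tolist())
E
python3 f1.py
```

```text
all [ 0.4986 -0.1792 -0.0654] 0.56
[[-0.1, -0.1], [-0.0, -0.1], [0.4, -0.4], [0.1, -0.3], [-0.1, -1.0], [0.5, -0.6], [0.6, 0.3], [-0.8, -0.2], [0.2, 0.2], [0.5, 0.6], [0.4, 0.1], [-0.2, -0.2], [-1.3, 0.8], [-0.3, -0.5], [1.5, 0.3], [0.4, 0.8]]
top [ 0.4979 -0.179  -0.0614] 0.38
scene [ 0.4995 -0.1797 -0.0694] 0.61
yellow [ 0.4987 -0.179  -0.0614] 0.28
rim [ 0.4986 -0.1795 -0.0665] 0.73
all [0.5129 0.1523 0.0897 2.1674] 0.83
[[-1.0, -0.8], [-0.6, -0.3], [0.1, -1.0], [-0.3, 0.1], [-0.3, -1.5], [0.2, 1.0], [0.3, -1.0], [-0.0, 0.4], [-0.8, -0.7], [0.7, -0.6], [0.9, 0.3], [0.6, 0.4], [-0.6, -0.2], [1.7, 2.3], [0.6, -1.0], [-0.6, 0.4]]
top [0.5115 0.1509 0.0816 2.1943] 0.56
scene [0.5136 0.1531 0.0954 2.1592] 0.88
```

```bash
cat > h.py <<'E'
import numpy as np
from station import manip
from scipy.spatial.transform import Rotation as Ro
DOCK=np.array([.4986,-.1791]);DA=-.0625; CASE=np.array([.5125,.152]);CA=.087
def ori(a):
    c,s=np.cos(a),np.sin(a)
    q=Ro.from_matrix(np.array([[0,0,-1],[c,s,0],[s,-c,0]]).T).as_quat()
    return [q[3],q[0],q[1],q[2]]
def cw(p,z): # case-frame xy to world
    c,s=np.cos(CA),np.sin(CA); return [CASE[0]+c*p[0]-s*p[1],CASE[1]+s*p[0]+c*p[1],z]
def st():
    print("t",round(manip.read_t(),2),"p",np.round(manip.read_position(),4),"F",np.round(manip.read_ft_force(),1),"gap",round(manip.read_finger_gap(),4))
E
python3 - <<'E'
from h import *
for da in(0,np.pi,np.pi/2,-np.pi/2):
    for nm,p,a in(("dock",[*DOCK,.25],DA),("dockL",[*DOCK,.1],DA),("case",cw((0,0),.3),CA),("caseL",cw((0,0),.05),CA),("lid",cw((0,.17),.12),CA),("lid2",cw((0,0.06),.19),CA),("lid3",cw((0,-.04),.11),CA)):
        q=manip.solve_ik(p,ori(a+da)); print(round(da,2),nm,None if q is None else np.round(q,2))
E
```

```text
0 dock [-0.04  0.06  0.35  1.76 -0.02  1.33  0.25]
0 dockL [-0.7   0.38  1.17  1.95 -0.4   1.07  0.58]
0 case [-0.8   0.05  0.48  1.67 -0.02  1.43 -0.23]
0 caseL [-0.75  0.28  0.46  1.96 -0.16  0.93 -0.12]
0 lid [-0.92  0.3   0.35  1.76 -0.12  1.1  -0.44]
0 lid2 [-0.83  0.15  0.42  1.79 -0.06  1.21 -0.3 ]
0 lid3 [-0.74  0.19  0.52  1.93 -0.11  1.05 -0.08]
3.14 dock None
3.14 dockL [-0.63  0.33  1.07  1.95 -0.33  1.06 -2.62]
3.14 case None
3.14 caseL [ 0.63  0.57 -1.18  1.92  0.6   1.07  2.43]
3.14 lid [-0.64  0.29  0.02  1.75 -0.01  1.1   2.62]
3.14 lid2 [ 0.55  0.35 -1.17  1.75  0.34  1.27  2.52]
3.14 lid3 [ 0.74  0.41 -1.17  1.89  0.42  1.12  2.64]
1.57 dock [-0.13  0.06  0.44  1.76 -0.03  1.33  1.83]
1.57 dockL [-0.63  0.32  1.06  1.95 -0.32  1.05  2.09]
1.57 case [-0.73  0.05  0.41  1.67 -0.02  1.43  1.34]
1.57 caseL [-0.68  0.28  0.38  1.96 -0.13  0.93  1.43]
1.57 lid [-0.77  0.29  0.17  1.76 -0.06  1.1   1.08]
1.57 lid2 [-0.73  0.14  0.31  1.79 -0.05  1.21  1.25]
1.57 lid3 [-0.69  0.19  0.47  1.93 -0.1   1.05  1.48]
-1.57 dock [-0.05  0.06  0.36  1.76 -0.02  1.33 -1.32]
-1.57 dockL [-0.67  0.35  1.13  1.95 -0.37  1.06 -1.02]
-1.57 case [-0.84  0.05  0.52  1.68 -0.02  1.43 -1.8 ]
-1.57 caseL [-0.83  0.3   0.56  1.96 -0.2   0.93 -1.66]
-1.57 lid [-1.01  0.31  0.47  1.77 -0.16  1.1  -1.98]
-1.57 lid2 [-0.89  0.15  0.49  1.8  -0.08  1.21 -1.86]
-1.57 lid3 [-0.81  0.2   0.6   1.93 -0.13  1.05 -1.64]
```

```bash
python3 - <<'E'
from h import *
import cv2
manip.goto([*DOCK,.24],ori(DA)); manip.grip(0.0); st()
manip.move_linear([*DOCK,.145],vel=.15); st()
cv2.imwrite("pics/t1.png",cv2.resize(manip.capture("top")[160:280,300:460],None,fx=5,fy=5))
cv2.imwrite("pics/s1.png",cv2.resize(manip.capture("scene")[80:240,320:460],None,fx=4,fy=4))
E
```

```text
t 3.96 p [ 0.4986 -0.1791  0.24  ] F [-0.3  0.2  0.7] gap -0.0001
t 4.74 p [ 0.4991 -0.1794  0.1457] F [-0.3  0.7  0.4] gap -0.0002
```

View pics/s1.png

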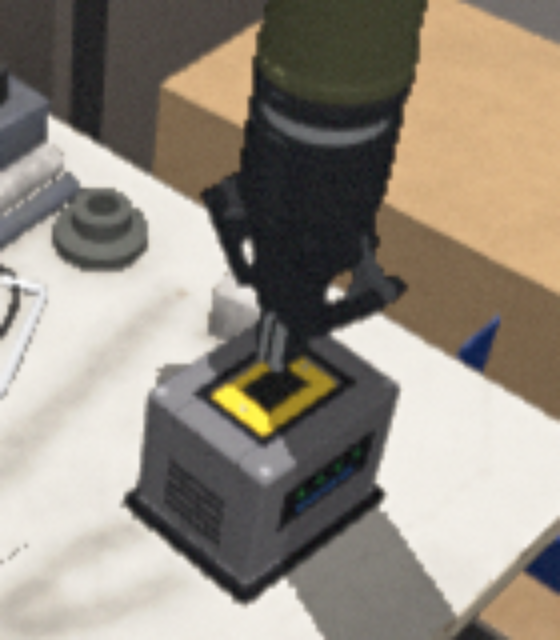

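View pics/t1.png

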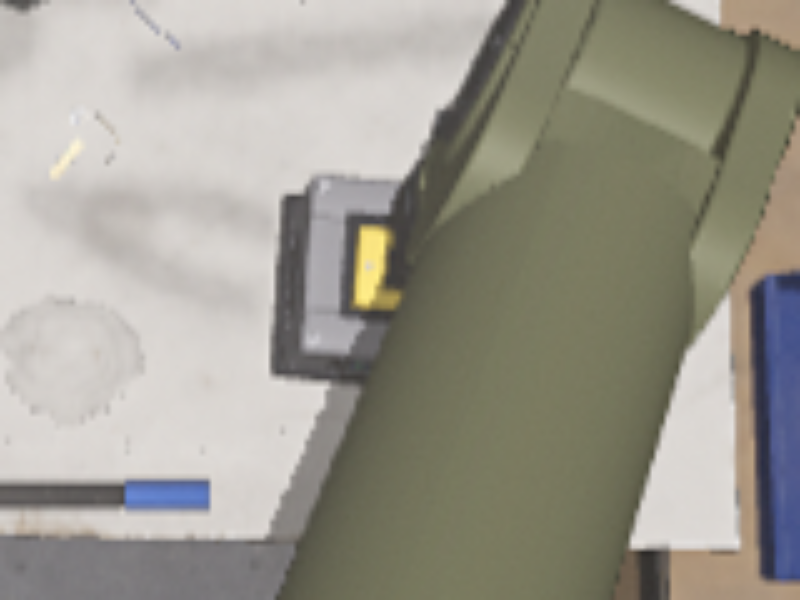

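The closed fingertips hang over the dark pad (tips at crop px 272,370 and pad at 272,385 in the scene view). Next, the press.

```bash
python3 - <<'E'
from h import *
h=manip.move_linear([*DOCK,.105],vel=.03,f_stop=2.5); print(h); st()
z0=manip.read_position()[2]
h=manip.move_linear([*DOCK,z0-.014],vel=.03,f_stop=14); print(h); st()
manip.move_linear([*DOCK,.2],vel=.2); st()
manip.pause(.6)
import cv2
cv2.imwrite("pics/s2.png",cv2.resize(manip.capture("scene")[80:240,320:460],None,fx=4,fy=4))
E
```

```text
True
t 5.64 p [ 0.4983 -0.1791  0.1224] F [-0.7  0.3  4.5] gap 0.0003
True
t 5.99 p [ 0.4985 -0.1792  0.116 ] F [-1.4  0.8  8.3] gap 0.0
t 6.56 p [ 0.4981 -0.1787  0.199 ] F [-0.5  0.1 -0.8] gap 0.0002
```

View pics/s2.png

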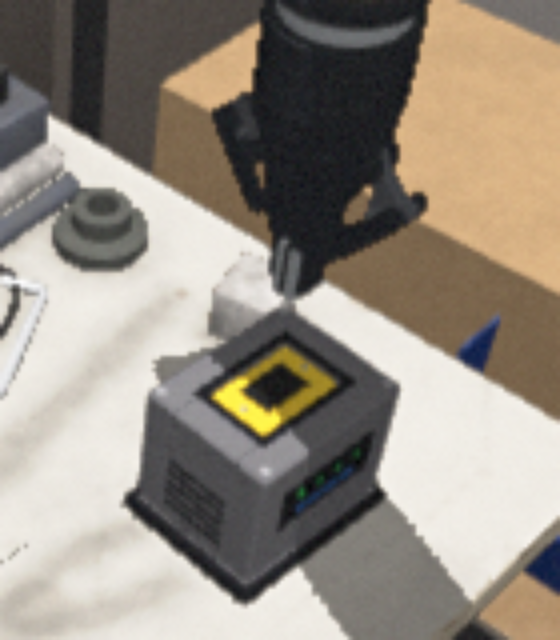

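Stopped early (about 6 mm deep), so the latch did not trip. Pressing again to the stop.

```bash
python3 - <<'E'
from h import *
manip.move_linear([*DOCK,.128],vel=.15)
h=manip.move_linear([*DOCK,.109],vel=.02,f_stop=35); print(h); st()
manip.pause(.15); st()
manip.move_linear([*DOCK,.22],vel=.2); st()
manip.pause(.4)
import cv2
cv2.imwrite("pics/s3.png",cv2.resize(manip.capture("scene")[80:240,320:460],None,fx=4,fy=4))
cv2.imwrite("pics/s3f.png",manip.capture("scene"))
E
```

```text
False
t 8.94 p [ 0.4996 -0.1794  0.1116] F [-5.8  2.4 19.4] gap 0.0002
t 9.09 p [ 0.4996 -0.1794  0.1116] F [-5.1  2.7 18.8] gap 0.0001
t 9.8 p [ 0.498  -0.1787  0.2188] F [-0.3 -0.6 -0.3] gap 0.0
```

View pics/s3.png

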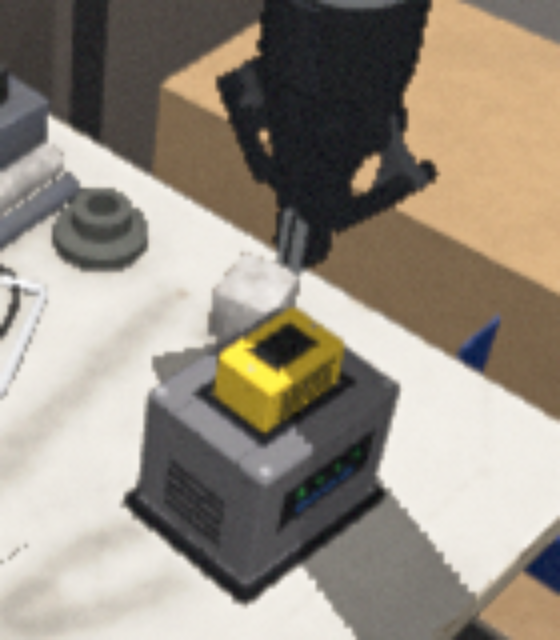

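The pack has risen. Next: grasp it across its 42 mm side and lift.

```bash
python3 - <<'E'
from h import *
import cv2
manip.grip(.085)
manip.move_linear([*DOCK,.125],vel=.12,f_stop=12); st()
manip.grip(.0); st()
F0=manip.read_ft_force()
print(manip.move_linear([*DOCK,.19],vel=.06,f_stop=40)); st()
manip.move_linear([*DOCK,.27],vel=.15); st(); print(manip.read_ft_torque())
cv2.imwrite("pics/s4.png",manip.capture("scene"))
E
```

```text
t 12.03 p [ 0.4991 -0.1794  0.1257] F [0.1 0.1 0.9] gap 0.0848
t 12.49 p [ 0.499  -0.1791  0.1255] F [0.3 0.5 2.9] gap 0.0415
False
t 13.72 p [ 0.4983 -0.179   0.1896] F [ 0.3  0.3 -4.2] gap 0.0413
t 14.41 p [ 0.4981 -0.1789  0.2691] F [ 0.5 -0.6 -4.1] gap 0.041
[-0.03888466  0.03130167  0.00122619]
```

View pics/s4.png

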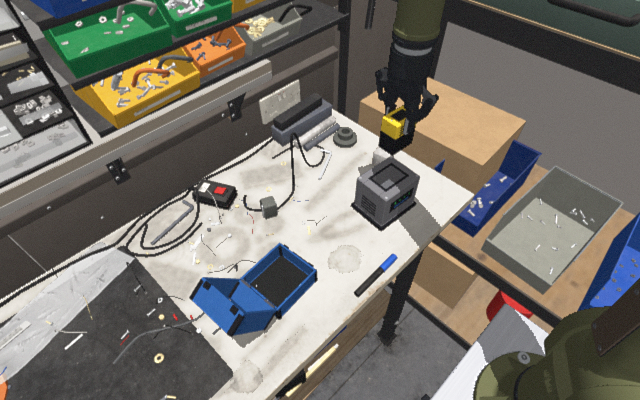

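```bash
python3 - <<'E'
from h import *
import cv2
manip.goto(cw((0,0),.27),ori(CA)); st()
manip.move_linear(cw((0,0),.15),vel=.12,f_stop=15); st()
cv2.imwrite("pics/t5.png",manip.capture("top")[150:270,170:330].repeat(5,0).repeat(5,1))
cv2.imwrite("pics/s5.png",manip.capture("scene")[180:350,170:370].repeat(3,0).repeat(3,1))
E
```

```text
t 15.72 p [0.5131 0.1497 0.27  ] F [ 0.4 -0.6 -3. ] gap 0.0411
t 16.87 p [0.5132 0.1521 0.1508] F [ 0.3  0.3 -3.8] gap 0.041
```

View pics/s5.png

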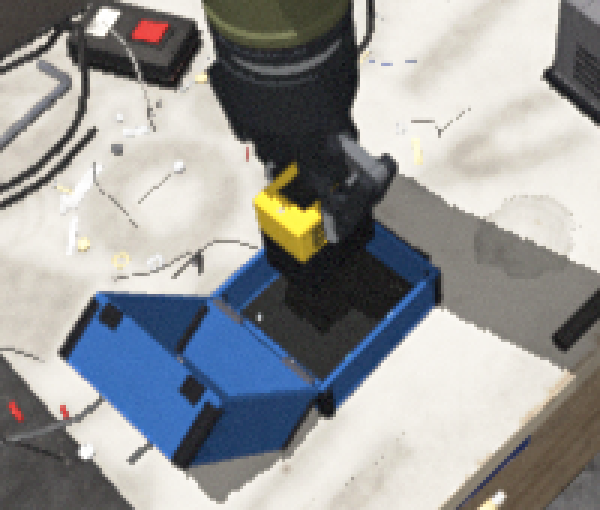

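View pics/t5.png

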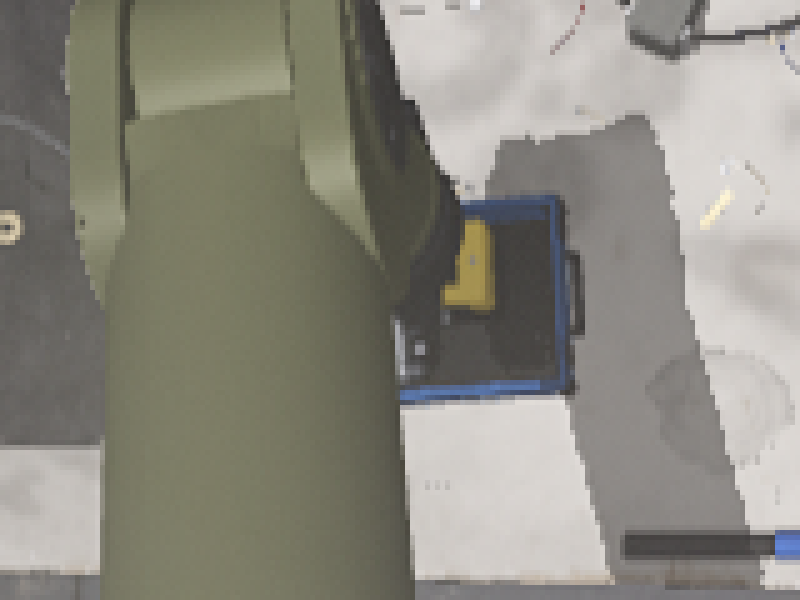

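```bash
python3 - <<'E'
from h import *
import cv2
print(manip.move_linear(cw((0,0),.085),vel=.1,f_stop=12)); st()
print(manip.move_linear(cw((0,0),.064),vel=.02,f_stop=5)); st()
cv2.imwrite("pics/s6.png",manip.capture("scene")[180:350,170:370].repeat(3,0).repeat(3,1))
E
```

```text
False
t 17.77 p [0.513  0.1521 0.0855] F [ 0.2 -0.2 -2.7] gap 0.041
True
t 18.52 p [0.5125 0.152  0.0697] F [ 0.6 -0.4  3.8] gap 0.0412
```

View pics/s6.png

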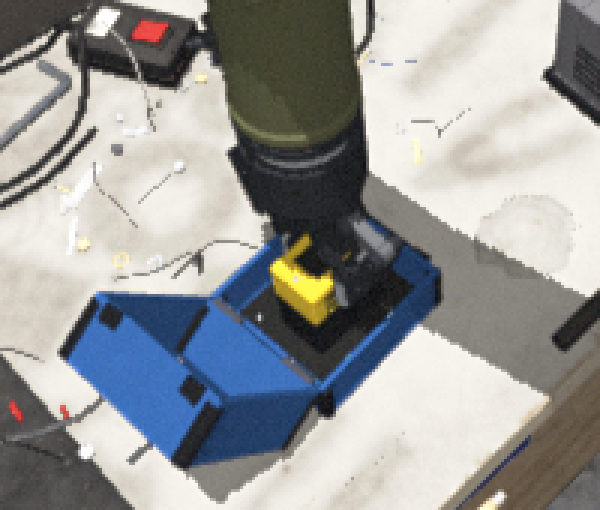

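```bash
python3 - <<'E'
from h import *
import cv2
manip.grip(.060); st(); manip.pause(.2)
manip.move_linear(cw((0,0),.15),vel=.1,f_stop=10); st()
manip.move_linear(cw((0,0),.27),vel=.2); manip.grip(0); 
manip.goto(cw((0,.2),.25),ori(CA)); st()
cv2.imwrite("pics/t7.png",cv2.imread("pics/top0.png")*0) if 0 else None
im=manip.capture("scene"); cv2.imwrite("pics/s7f.png",im); cv2.imwrite("pics/s7.png",cv2.resize(im[180:350,170:370],None,fx=4,fy=4,interpolation=2)[:600])
cv2.imwrite("pics/t7.png",cv2.resize(manip.capture("top")[150:270,170:330],None,fx=5,fy=5,interpolation=2))
E
```

```text
t 18.89 p [0.5108 0.1515 0.0683] F [ 0.8  0.  -0.2] gap 0.0597
t 20.06 p [0.512  0.1519 0.1494] F [ 0.1  0.4 -0. ] gap 0.0598
t 22.23 p [0.4959 0.3496 0.2501] F [ 0.4 -1.4  0.8] gap -0.0005
```

View pics/s7.png

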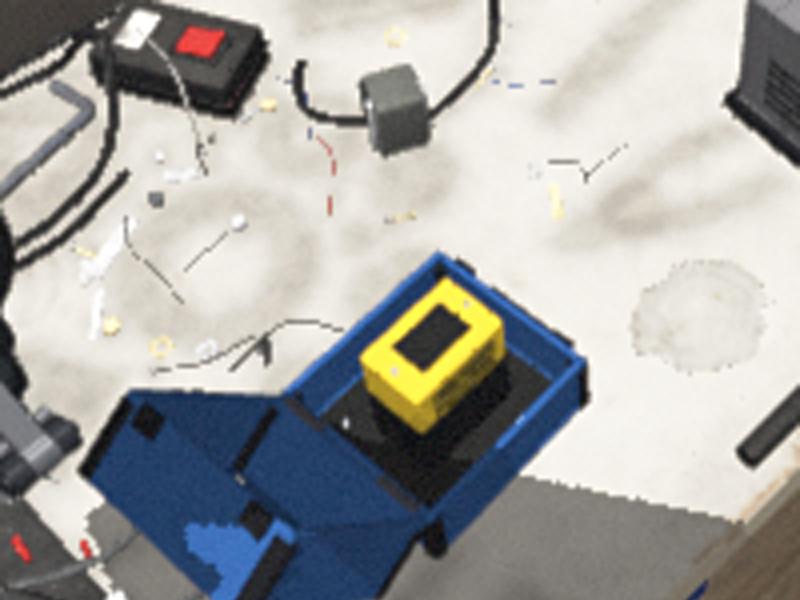

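View pics/t7.png

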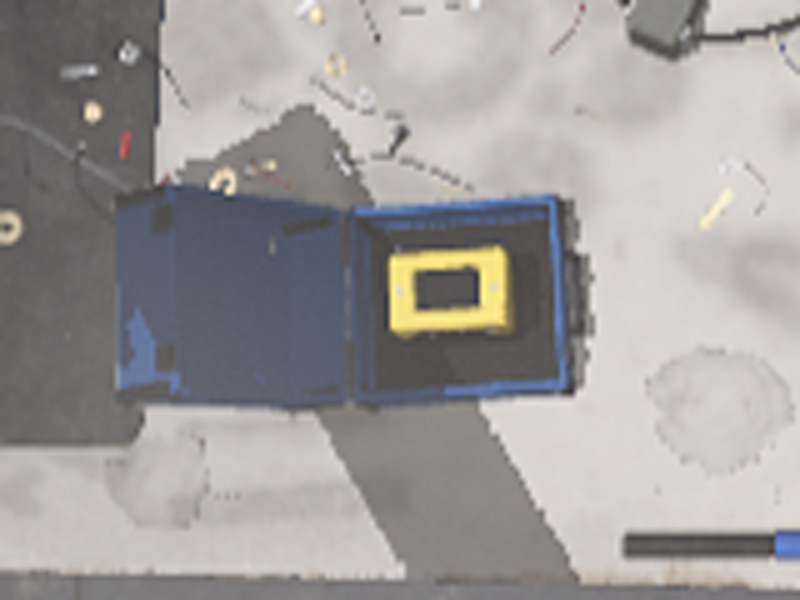

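```bash
python3 - <<'E'
from fit import *
from h import CASE,CA,manip,np
obs=(np.array([(390,252),(503,246),(511,330),(391,336)])+.5)/5-.5+[170,150]
obs2=(np.array([(362,355),(444,280),(505,325),(421,400)])+.5)/4-.5+[170,180]
Y=rect(.021,.032,.083)
for o in ([("top",obs)],[("scene",obs2)],[("top",obs),("scene",obs2)]):
    f=lambda p:np.concatenate([(proj(n,W(Y,*p))-q).ravel() for n,q in o])
    r=least_squares(f,[.51,.15,0]);d=r.x[:2]-CASE;c,s=np.cos(CA),np.sin(CA)
    print(r.x.round(4),"case frame",[round(c*d[0]+s*d[1],4),round(-s*d[0]+c*d[1],4)],np.abs(r.fun).max().round(2))
for th in(2.1,2.17,2.23):
    print(th,.06-np.cos(th)*.12+np.sin(th)*.047,.045+np.sin(th)*.12+np.cos(th)*.047)
E
```

```text
[0.5108 0.1502 0.0796] case frame [np.float64(-0.0018), np.float64(-0.0017)] 0.81
[0.5118 0.1503 0.0912] case frame [np.float64(-0.0008), np.float64(-0.0016)] 1.42
[0.5114 0.1503 0.0863] case frame [np.float64(-0.0012), np.float64(-0.0016)] 1.54
2.1 0.16115237278447997 0.12485735708167153
2.17 0.16649010158429278 0.1175869014669107
2.23 0.17065107832908044 0.11107071109509647
```

```bash
cat > lid.py <<'E'
from h import *
TIP=.017;HF=.011;OD=.002
def wp(th):
    d=np.array([-np.cos(th),np.sin(th)]);n=np.array([np.sin(th),np.cos(th)]);H=np.array([.06,.045])
    e=H+.12*d+.047*n
    if th>=np.pi/2: return (e[0]+HF-OD, e[1]-.012+TIP)
    w=min(1,(np.pi/2-th)/.3); k=.012+.005*w
    c=e-k*d-OD*n
    return (c[0]+HF, c[1]+TIP)
if __name__=="__main__":
    for th in np.linspace(2.3,0,24):
        y,z=wp(th);q=manip.solve_ik(cw((0,y),z),ori(CA));print(round(th,2),round(y,4),round(z,4),q is not None)
E
python3 lid.py
```

```text
2.3 0.184 0.1082 True
2.2 0.1776 0.1194 True
2.1 0.1702 0.1299 True
2.0 0.1617 0.1396 True
1.9 0.1523 0.1484 True
1.8 0.142 0.1562 True
1.7 0.1311 0.1629 True
1.6 0.1195 0.1686 True
1.5 0.1083 0.1717 True
1.4 0.0975 0.1733 True
1.3 0.0867 0.1738 True
1.2 0.0756 0.1743 True
1.1 0.0644 0.1742 True
1.0 0.0532 0.173 True
0.9 0.0422 0.1707 True
0.8 0.0315 0.1672 True
0.7 0.0212 0.1628 True
0.6 0.0114 0.1573 True
0.5 0.0022 0.1509 True
0.4 -0.0063 0.1436 True
0.3 -0.0141 0.1354 True
0.2 -0.021 0.1266 True
0.1 -0.027 0.1171 True
0.0 -0.032 0.107 True
```

```bash
python3 - <<'E'
from lid import *
import cv2
y,z=wp(2.2)
manip.move_linear(cw((0,.205),.25),vel=.2)
print(manip.move_linear(cw((0,.205),z),vel=.15,f_stop=10)); st()
for th in(2.2,2.05,1.9,1.75,1.6,1.45,1.3):
    y,z=wp(th); h=manip.move_linear(cw((0,y),z),vel=.08,f_stop=25); print(th,h); st()
    if h: break
cv2.imwrite("pics/s8.png",cv2.resize(manip.capture("scene")[150:350,150:370],None,fx=3,fy=3,interpolation=2))
E
```

```text
False
t 23.6 p [0.4954 0.3566 0.1204] F [ 0.3  0.1 -0.2] gap -0.0002
2.2 False
t 24.09 p [0.4974 0.3283 0.1199] F [0.5 0.6 0.4] gap 0.0
2.05 False
t 24.48 p [0.4986 0.3165 0.1354] F [ 0.1 -0.  -1.3] gap -0.0001
1.9 False
t 24.88 p [0.4998 0.3029 0.1489] F [ 0.5 -0.5  0.2] gap 0.0005
1.75 False
t 25.27 p [0.5011 0.2873 0.1602] F [ 0.5 -0.5 -0.3] gap -0.0002
1.6 False
t 25.66 p [0.5025 0.2702 0.169 ] F [-0.2  0.1 -0.4] gap -0.0002
1.45 False
t 26.02 p [0.5039 0.2534 0.1728] F [-0.  -0.6  0.9] gap -0.0001
1.3 False
t 26.38 p [0.5052 0.2372 0.1737] F [ 0.1 -0.6  0.9] gap 0.0
```

View pics/s8.png

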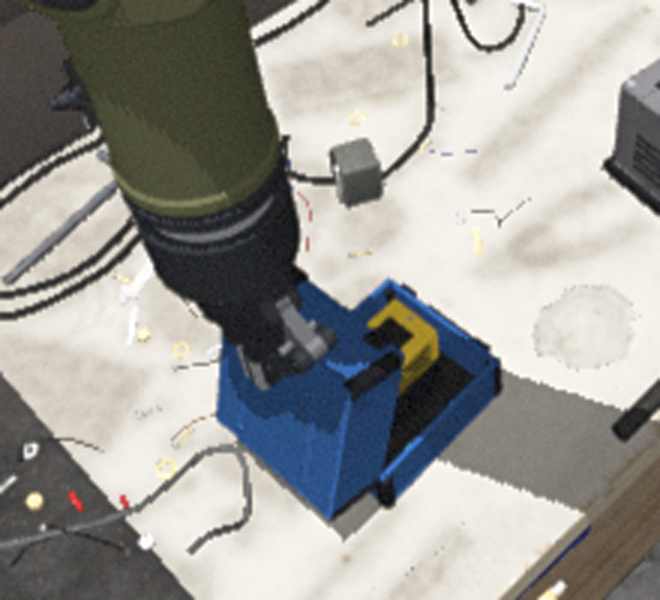

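The lid is following the finger, near upright (its edge at about crop px 375,370), and the pack still stands. Carrying on to shut.

```bash
python3 - <<'E'
from lid import *
import cv2
for th in(1.15,1.0,.85,.7,.55,.4,.25,.12,.04):
    y,z=wp(th); h=manip.move_linear(cw((0,y),z),vel=.08,f_stop=25); print(th,h); st()
    if h: break
y,z=wp(0.0)
print(manip.move_linear(cw((0,y-.005),z-.004),vel=.03,f_stop=15)); st()
manip.move_linear(cw((0,y),.2),vel=.15); manip.move_linear(cw((0,y+.0),.3),vel=.2)
manip.goto([.5,-.05,.33],ori(0)); st()
im=manip.capture("scene");cv2.imwrite("pics/s9f.png",im);cv2.imwrite("pics/s9.png",cv2.resize(im[180:350,170:370],None,fx=3.5,fy=3.5,interpolation=2))
cv2.imwrite("pics/t9f.png",manip.capture("top"))
E
```

```text
1.15 False
t 26.78 p [0.5066 0.2206 0.1744] F [-0.3  0.2  0.3] gap 0.0001
1.0 False
t 27.14 p [0.508  0.2039 0.1729] F [ 0.1  0.6 -0.5] gap 0.0
0.85 False
t 27.5 p [0.5093 0.1877 0.1689] F [ 0.1 -0.5 -0. ] gap -0.0001
0.7 False
t 27.86 p [0.5106 0.1722 0.1625] F [ 0.5  0.4 -0.1] gap -0.0002
0.55 False
t 28.22 p [0.5118 0.1578 0.1538] F [-1.2 -0.2  0.9] gap 0.0001
0.4 False
t 28.57 p [0.5128 0.1449 0.1431] F [-0.4  0.1  0.2] gap -0.0002
0.25 False
t 28.93 p [0.5137 0.1337 0.1305] F [ 0.   0.4 -0.2] gap -0.0001
0.12 False
t 29.27 p [0.5143 0.1257 0.1184] F [ 1.2  0.2 -0.5] gap -0.0002
0.04 False
t 29.52 p [0.5148 0.1215 0.1105] F [ 0.2  0.3 -0.3] gap -0.0002
True
t 29.78 p [0.5157 0.1207 0.1091] F [-2.   0.2  7.9] gap 0.0001
t 31.93 p [ 0.4996 -0.0496  0.3293] F [-0.4  0.5 -0.4] gap -0.0001
```

View pics/s9.png

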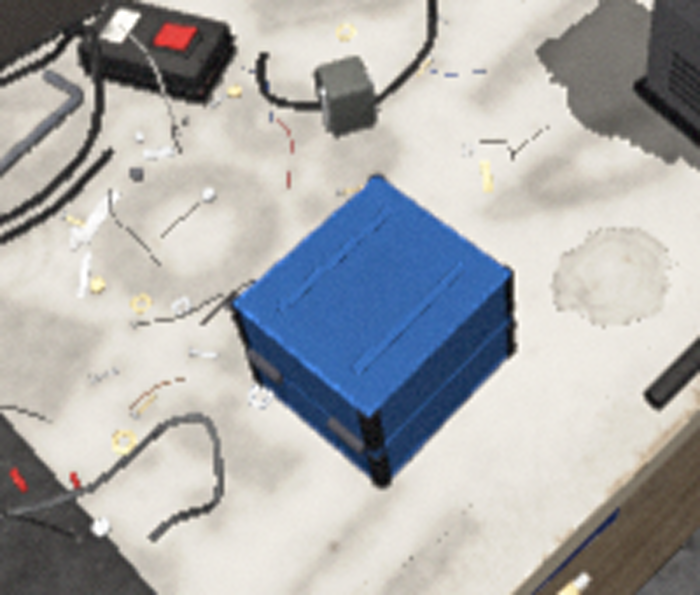

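View pics/t9f.png

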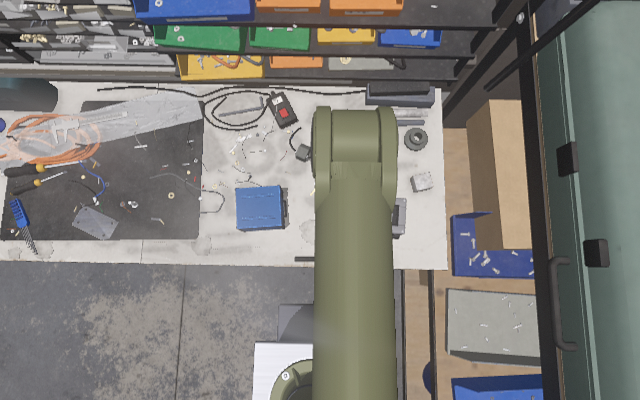

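The lid looks shut with an even seam, and the stop came at a tip height of 92 mm, as it should. I'll press once more to be sure, since there is time.

```bash
python3 - <<'E'
from lid import *
import cv2
y=-.035
manip.goto(cw((0,y),.2),ori(CA)); manip.move_linear(cw((0,y),.115),vel=.12)
print(manip.move_linear(cw((0,y),.106),vel=.02,f_stop=22)); st()
manip.pause(.2); st()
manip.move_linear(cw((0,y),.3),vel=.2); manip.goto([.5,-.02,.33],ori(0)); st()
im=manip.capture("scene");cv2.imwrite("pics/s10.png",cv2.resize(im[140:350,170:440],None,fx=2.8,fy=2.8,interpolation=2))
E
```

```text
True
t 34.16 p [0.5161 0.1174 0.109 ] F [-2.3 -1.2  6.6] gap -0.0002
t 34.36 p [0.5161 0.1174 0.1091] F [-2.4 -0.5  5.5] gap 0.0001
t 36.08 p [ 0.4996 -0.0207  0.3296] F [-0.4  0.9 -0.1] gap -0.0002
```

View pics/s10.png

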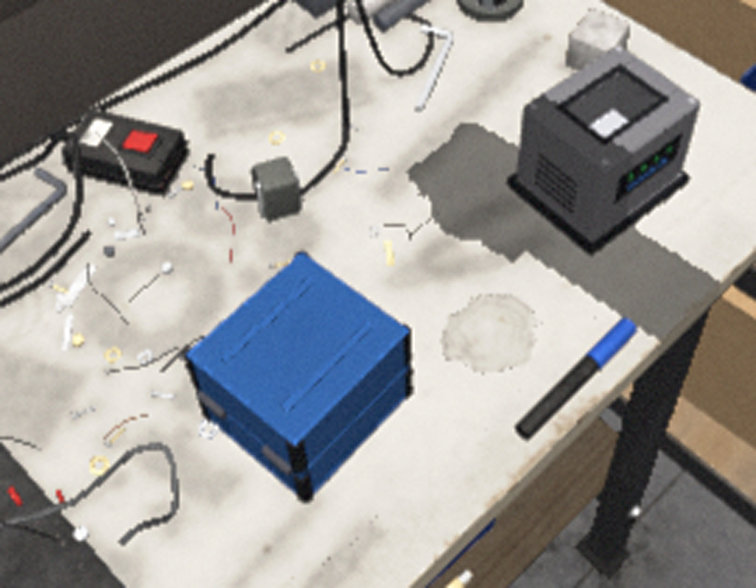

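The lid stops firmly at 92 mm again. The dock is empty, and the casting (crop px 275,190), hex key and marker (575,380) have not moved. Handing in.

```bash
python3 -c "
from station import manip
print(manip.sign_off(), manip.read_t())"
```

```text
the job is handed in; nothing more can be done
the job is handed in; nothing more can be done
```

The battery pack is standing upright in the blue case with the lid shut, and I handed the job in at about 36 s of the 61 s allowed. No verdict is reported, so what follows is from my own checks.

- **Press:** The first press stopped early, about 6 mm deep, because its force limit tripped, and the latch held. The second press went to the stop, and the picture showed the pack sprung up.
- **Placing:** I gripped the pack across its 42 mm side and set it down slowly; floor contact came at the height expected. A fit to both cameras put it within about 2 mm of the middle of the tray, before the lid was closed.
- **Lid:** I pushed it over with the closed fingers and pressed it down. It stopped at 92 mm above the bench on two separate presses, which is the shut height, and the seam looks even.
- **Surroundings:** In the last picture the casting, hex key and marker look unmoved, judged by eye. The arm is clear of everything.

No checks disagreed apart from the early stop of the first press.

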